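# Line up two rollers on the start line

## Task

Get the rolling race ready: pushing only on their tops with a fingertip, roll the two lying rollers on the plywood board onto the black tape start line, so that each lies along the line with its middle over the tape, at rest. They must roll there, not slide; do not reach down their sides or pick them up, and leave everything else on the table where it is.

Things in the scene. Friction and masses are not known exactly. Their poses are not given: they have to be found in the camera images.
- board: Level plywood board, 290 (its x) x 250 (its y) x 14 mm thick, fixed to the table, turned in plan. Origin: centre of its underside, on the table; its top is 14 mm above the table. An aluminium stop strip 7 mm wide and 8 mm high stands along each of the two ends (x = +-141.5 mm). Its flat top is bare otherwise, with friction like wood.
- line: The start line: black tape flat on the board, 16 mm wide (its x), 230 mm long (its y), no thickness to speak of. Origin: centre of the tape, on the board's top. Parallel to the board's ends; it does not move in a run. Its x points along the board, the way the rollers roll.
- metal_roller: Solid aluminium cylinder, 36 mm diameter, 80 mm long, about 0.22 kg, lying on the board roughly parallel to the line, 35 to 56 mm to one side of it. Origin: its centre, 18 mm above the board; y is its long axis, and x and z turn with it as it rolls (z points up at the start). It rolls freely, but stays where it is let go at rest. Pressed on top with 2 to 5 N it grips the fingertip and moves half as far as the fingertip does.
- wood_roller: Solid wooden cylinder, 50 mm diameter, 80 mm long, about 0.11 kg, lying on the board in the other half, on the other side of the line at 35 to 56 mm from it. Origin: its centre, 25 mm above the board; y is its long axis, and x and z turn with it as it rolls (z points up at the start). It rolls as the metal one does.
- battery: Bystander: round battery cell standing on one corner of the board, 33 mm diameter, 61 mm high. Origin: centre of its underside. Loose.
- weight: Bystander: brass weight with a small knob standing on the opposite corner of the board, 28 mm diameter, 42 mm high. Origin: centre of its underside. Loose.
- lamp_module: Bystander: square yellow circuit module with a lamp, 95 x 95 mm, 46 mm high, on the table left of the board. Origin: centre of its underside. Loose.
- capacitor_module: Bystander: square yellow circuit module with two small white upright cylinders, 95 x 95 mm, 50 mm high, on the table left of the board. Origin: centre of its underside. Loose.
- motor_module: Bystander: square blue circuit module with a small propeller, 95 x 95 mm, 35 mm high, on the table right of the board. Origin: centre of its underside. Loose.
- meter: Bystander: grey hand meter lying flat, 150 x 75 mm, 41 mm high, on the table right of the board. Origin: centre of its underside. Loose.
- stopwatch: Bystander: black stopwatch lying flat, 54 mm diameter, 15 mm high, on the table right of the board. Origin: centre of its underside. Loose.
Mind the look-alikes: they are no part of the job. What is meant by the wood_roller is not green or pink, and is the larger of those in its own colour.

How it is judged:
By the outcome, as a careful person would: the job done as asked, in the order asked, and still so for the second after the job is handed in, with the robot touching nothing.
It also fails if it takes over 48 s, if anything falls off the work surface, if the arm or the gripper's body presses on something with over 40 N, if the wrist force passes 120 N, or if a joint passes its speed limit or range.

## Robot

A 6-joint arm with a two-finger parallel gripper is mounted at the origin on the work surface. World frame = base frame: x ahead of the robot, y to its left, z up, the work surface at z = 0. Lengths are in m, angles in degrees, forces in N, time in s.
With the tool pointing down it reaches from about 0.275 to 0.75 m from the base axis. Payload 10.2 kg.
Tool frame: the origin (TCP) lies at the very end of the fingers, on their centre line; the grasp point (between the pads) lies 19 mm behind it (ctrl.grip_depth is the distance from the TCP to the grasp point, in m); z points along the fingers, y is the line along which they close (so a half turn about z gives the same grasp; the last joint's range is limited). The gripper opens to 88 mm and grips with 3 to 60 N. Pads are 18 mm wide; open, the fingers measure 123 mm over their backs; the gripper's body (75 mm by 187 mm) begins 45 mm behind the grasp point.
Start: joints at [-85.909, 17.928, 85.812, -0, 76.261, -12.8], TCP at [0.153, -0.502, 0.216] pointing down, gripper open.
Joint ranges: [-168.41, 168.41], [-55.51, 124.54], [10.69, 146.95], [-70.63, 250.63], [1, 178], [-165.06, 165.06]. Speed limits (degrees/s): [136.94, 136.94, 172.46, 180, 180, 180].

## Interface

Orientations are given as [roll, pitch, yaw] about the fixed x, y, z axes, in that order (R = Rz(yaw) Ry(pitch) Rx(roll)).
In Python, from workcell import monitor, viewer, order, ctrl gives the robot as it stands.
- The arm moves only by the tool drive_tool, never from a script. Its argument "increments" is a list of rows, each a list of 6 numbers: the shift along the tool's x, y, z in cm, then the turn, a rotation vector about the tool's x, y, z in rad. In form: [[x, y, z, rx, ry, rz], ...]. A call has 1 to 12 rows; each row is the pose to reach, as a shift and turn from the pose commanded when the call began, along the tool's axes at that moment; what a row does not reach only later rows make up. A row lasts 1/10 s, in which the tool goes at most 50 mm and 8.59 degrees, less where a joint would pass 70% of its speed; a pose out of reach is approached as far as the arm can. A call with a gripper value outside its range is refused whole. "jaw" is the opening in per cent of the stroke, from 0 (shut) to 100 (fully open), set as the call begins (left out, the last holds). The fingers move at their own pace and stop on an object; "force" is the grip in N (left out, the last holds). Time passes only in rows, so rows that repeat a pose let the fingers close. It gives the time, the measured TCP pose, the force, the opening and the grip force at its end, in the units of the state.
- monitor.state(): the state, without advancing time (a new reading comes with each control period).
- viewer.grab_frame(name): name is "scene" or "top"; returns the picture (400x640x3 uint8, red, green, blue); there is no depth.
- viewer.camera_model(name): a dict with "K" (3x3 intrinsics, pixels), "extrinsics" (4x4, takes a point from world to camera coordinates). Camera axes: x right, y down, z forward; pixel columns grow to the right and rows downward; lengths in m; the calibration is good to about 2 mm. A picture is of the moment at which its call begins. camera_model takes no time and is no camera call.
- order.hand_in(): hands the job in; it is judged then, once.
The state is a dict: "clock": time; "joints": joint angles; "joint_velocities": joint speeds; "effort": joint torques, N m; "ee_pos": TCP position; "ee_rot": TCP orientation; "ft_force": force on the tool from outside, world axes, zero at the start; "ft_torque": the same for the moment, N m; "grip_width": finger opening in m; "grasp_force": force on a finger pad.
Only numpy, scipy, OpenCV 4.12 (cv2) and the standard library are available. Lean on these libraries where they do the work, as an engineer would, in place of code of your own. Each camera call takes 0.05 s, during which the arm holds its last target. There are 200 camera calls.

## Working session

There is one attempt and no reset: what is moved stays moved. The work goes in short steps, Python scripts to look and compute and a tool call to move; the robot and the scene stay as the last step left them, time stands still between calls to the robot, and variables do not carry over. Pictures are saved under pics/ and viewed, at most 10 in all, crops included, and the job is handed in when it is done.

Besides the shell and the picture viewer there is one more tool, called after "Request:" as name(argument=value, ...) on one line, values as JSON. drive_tool: Moves the arm, as the interface text tells. Its arguments: {"type":"object","properties":{"increments":{"type":"array","items":{"type":"array","items":{"type":"number"}}},"jaw":{"type":"number"},"force":{"type":"number"}},"required":["increments"]}

```bash
mkdir -p pics; python3 - <<'E'
from workcell import monitor, viewer
import cv2,numpy as np
for n in("top","scene"):
    f=viewer.grab_frame(n); cv2.imwrite(f"pics/{n}0.png",f[:,:,::-1]); m=viewer.camera_model(n)
    print(n,np.round(m["K"],1).tolist(),np.round(m["extrinsics"],4).tolist())
s=monitor.state();print(s["clock"],s["ee_pos"],s["ee_rot"],s["grip_width"],s["ft_force"])
E
```

```text
top [[437.5, 0.0, 317.3], [0.0, 437.5, 198.3], [0.0, 0.0, 1.0]] [[0.0203, -0.9997, 0.0138, -0.0332], [-0.9926, -0.0218, -0.1194, 0.5551], [0.1196, -0.0113, -0.9928, 0.9998], [0.0, 0.0, 0.0, 1.0]]
scene [[518.0, 0.0, 322.9], [0.0, 518.0, 200.7], [0.0, 0.0, 1.0]] [[-0.8747, 0.4845, -0.0156, 0.4729], [0.4133, 0.7285, -0.5464, -0.1828], [-0.2534, -0.4843, -0.8374, 1.3395], [0.0, 0.0, 0.0, 1.0]]
0.1 [ 0.15251307 -0.50213236  0.21565008] [-1.79940549e+02 -1.16827818e-02  1.68933696e+01] 0.087883613475816 [-0.24799776 -0.95409686 -0.29333367]
```

View pics/top0.png

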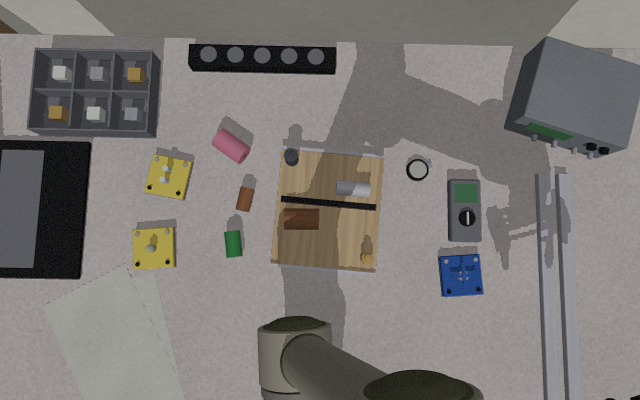

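View pics/scene0.png

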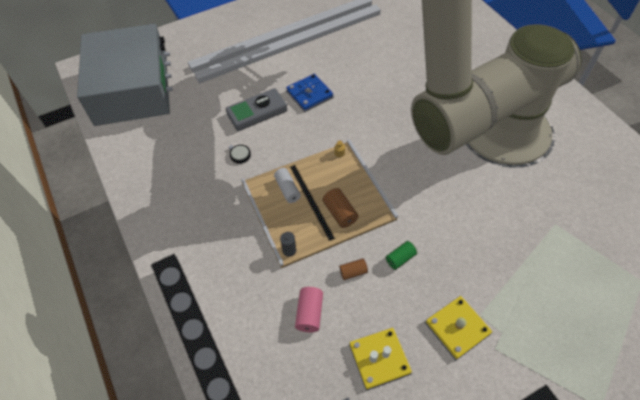

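The things that could be taken for the wood roller in the top view are:
- Brown roller on the board (302,219). It is the larger of the two brown ones, so it's my choice.
- Small brown roller off the board (245,199).
- Green roller (233,244).
- Pink roller (231,146).

The metal roller is at (352,188), the tape runs from (281,199) to (376,207), the battery is at (291,157) and the weight at (367,258).

```bash
cat > h.py <<'E'
import cv2,numpy as np
from workcell import monitor, viewer
def ray(n,uv,z):
    m=viewer.camera_model(n);K=np.array(m["K"]);E=np.array(m["extrinsics"]);R=E[:3,:3]
    c=-R.T@E[:3,3];d=R.T@np.linalg.solve(K,[uv[0],uv[1],1]);return (c+d*(z-c[2])/d[2])[:2]
def masks(f,box):
    x0,y0,x1,y1=box;h=cv2.cvtColor(f,cv2.COLOR_RGB2HSV).astype(int);H,S,V=h[...,0],h[...,1],h[...,2]
    r=np.zeros(H.shape,bool);r[y0:y1,x0:x1]=1
    return dict(line=r&(V<50),metal=r&(S<50)&(V>75),wood=r&(S>110)&(V<150)&(V>50)&(H<14))
def blob(m):
    m=cv2.morphologyEx(m.astype(np.uint8),cv2.MORPH_OPEN,np.ones((3,3)))
    n,l,s,c=cv2.connectedComponentsWithStats(m);
    i=1+np.argmax(s[1:,4]);p=cv2.findContours((l==i).astype(np.uint8),0,2)[0][0]
    return cv2.minAreaRect(p),s[i,4],p
Z=dict(line=.014,metal=.032,wood=.039)
def measure(n,f,box,keys=("line","metal","wood")):
    M=masks(f,box);o={}
    for k in keys:
        (c,wh,a),A,p=blob(M[k]);b=cv2.boxPoints((c,wh,a))
        e=[(b[0]+b[1])/2,(b[2]+b[3])/2] if np.linalg.norm(b[0]-b[1])<np.linalg.norm(b[1]-b[2]) else [(b[1]+b[2])/2,(b[3]+b[0])/2]
        P=[ray(n,q,Z[k]) for q in e];P.sort(key=lambda q:q[1]);v=P[1]-P[0]
        o[k]=(P[0]+P[1])/2;
        print(n,k,"px",np.round(c,1),np.round(wh,1),A,"pos",np.round(o[k],4),"len",round(np.linalg.norm(v),4),"dir",round(np.degrees(np.arctan2(v[1],v[0])),1))
        for q in p: f=cv2.drawContours(f,[p],-1,(255,0,255),1)
    return o,f
E
python3 - <<'E'
from h import *
for n,box,cr in(("top",(274,168,380,245),(262,140,392,280)),("scene",(262,160,372,240),(235,130,405,270))):
    f=viewer.grab_frame(n).copy();g=f.copy()
    try:o,g=measure(n,f.copy(),box)
    except Exception as e:print(e)
    x0,y0,x1,y1=cr
    w=np.hstack([f[y0:y1,x0:x1],g[y0:y1,x0:x1]])[:,:,::-1]
    cv2.imwrite(f"pics/c_{n}.png",cv2.resize(w,(780,int(780*w.shape[0]/w.shape[1])),interpolation=cv2.INTER_CUBIC))
E
```

```text
top line px [327.5 202.5] [93.8  5.9] 544 pos [ 0.5485 -0.0465] len 0.2256 dir 85.9
top metal px [352.8 188.5] [34.8 15.1] 523 pos [ 0.5812 -0.1054] len 0.0827 dir 86.3
top wood px [301.  218.5] [19. 34.] 494 pos [0.5068 0.0156] len 0.0793 dir 91.2
scene line px [312.2 203.2] [80.1  4.8] 327 pos [ 0.5462 -0.0456] len 0.2171 dir 86.3
scene metal px [280.3 180.3] [48.5 31.1] 769 pos [ 0.586  -0.1263] len 0.141 dir 75.6
scene wood px [334.9 202.2] [22.4 11.2] 114 pos [ 0.5072 -0.0031] len 0.053 dir 119.6
```

View pics/c_top.png

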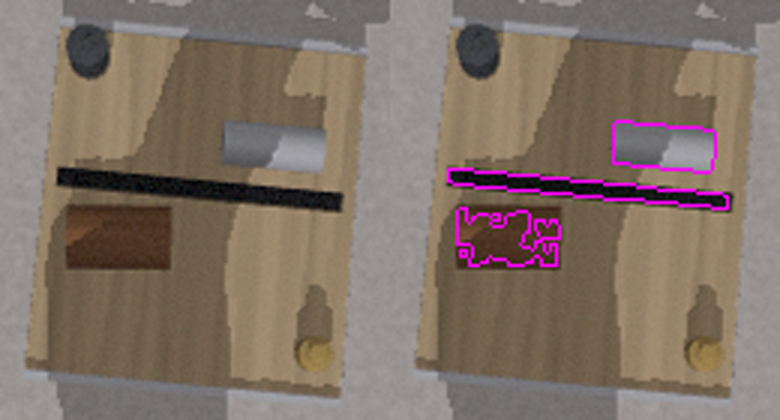

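View pics/c_scene.png

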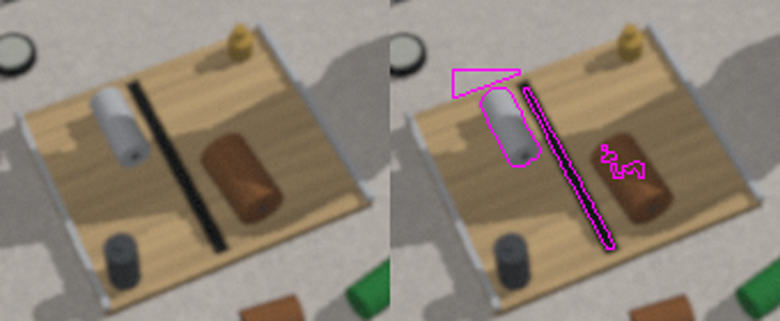

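```bash
python3 - <<'E'
from h import *
f=cv2.imread("pics/top0.png")[:,:,::-1].copy();h=cv2.cvtColor(f,cv2.COLOR_RGB2HSV)
for p in((290,219),(301,212),(301,226),(315,220),(301,235),(330,215),(330,235)):print(p,h[p[1],p[0]],f[p[1],p[0]])
r=f.astype(int);m=((r[...,0]-r[...,2])/r.sum(2).clip(1)>.24)
b=np.zeros_like(m);b[203:236,277:326]=1;(c,wh,a),A,p=blob(m&b);print(c,wh,a,A)
q=[tuple(x) for x in p[:,0]]
n,l,s,cc=cv2.connectedComponentsWithStats((m&b).astype(np.uint8));i=1+np.argmax(s[1:,4])
# top and bottom edges lines
for nm,fn in(("hi",np.min),("lo",np.max)):
    u=np.arange(288,317);v=[fn(np.where(l[:,x]==i)[0]) for x in u];k=np.polyfit(u,v,1)
    z=.039
    e=np.polyval(k,[284,319]);print(nm,k,e)
    P=[ray("top",(x,y),z) for x,y in zip((284,319),e)];d=P[0]-P[1];print(np.round(P,4),np.degrees(np.arctan2(d[1],d[0])))
print(s[i],cc[i],ray("top",c,.039))
E
```

```text
(290, 219) [ 12 136  77] [77 53 36]
(301, 212) [ 11 137  78] [78 52 36]
(301, 226) [ 13 142  70] [70 48 31]
(315, 220) [ 13 131  80] [80 57 39]
(301, 235) [ 18  87 106] [106  92  70]
(330, 215) [ 17  88 110] [110  93  72]
(330, 235) [ 15  77 116] [116  98  81]
(290.0, 222.0) (4.0, 2.0) 90.0 15
hi [-7.38916256e-03  2.11438424e+02] [209.33990148 209.08128079]
[[ 0.5274  0.0559]
 [ 0.5298 -0.0259]] 91.66547024394694
lo [-2.46305419e-03  2.28502463e+02] [227.80295567 227.71674877]
[[ 0.4843  0.0547]
 [ 0.4862 -0.0268]] 91.34748309061241
[284 209  34  20 491] [300.58248473 218.48472505] [0.49806564 0.04107975]
```

Request:
drive_tool(increments=[[53.1, -25.3, 8, 0, 0, 0.365], [53.1, -25.3, 8, 0, 0, 0.365], [53.1, -25.3, 8, 0, 0, 0.365], [53.1, -25.3, 8, 0, 0, 0.365], [53.1, -25.3, 8, 0, 0, 0.365], [53.1, -25.3, 8, 0, 0, 0.365], [53.1, -25.3, 8, 0, 0, 0.365], [53.1, -25.3, 8, 0, 0, 0.365], [53.1, -25.3, 8, 0, 0, 0.365], [53.1, -25.3, 8, 0, 0, 0.365], [53.1, -25.3, 8, 0, 0, 0.365], [53.1, -25.3, 8, 0, 0, 0.365]], jaw=0, force=10)

```text
clock: 1.4
ee_pos: [0.5883, -0.1042, 0.1357]
ee_rot: [-180.0, 0.0, -4.0]
ft_force: [-0.1, -1.3, -0.1]
grip_width: 0.0007
grasp_force: 0.0
```

Request:
drive_tool(increments=[[0, 0.15, 4, 0, 0, 0], [0, 0.15, 7.5, 0, 0, 0], [0, 0.15, 8.2, 0, 0, 0], [0, 0.15, 8.2, 0, 0, 0], [0, 0.15, 8.2, 0, 0, 0]])

```text
clock: 1.9
ee_pos: [0.5879, -0.1081, 0.056]
ee_rot: [180.0, -0.2, -4.0]
ft_force: [-0.9, 0.7, 0.0]
grip_width: 0.0006
grasp_force: 0.0
```

```bash
python3 - <<'E'
from h import *
s=monitor.state();print(s["ee_pos"],s["ft_force"])
f=viewer.grab_frame("scene");cv2.imwrite("pics/h.png",cv2.resize(f[100:260,220:420,::-1],(750,600),interpolation=2))
E
```

```text
[ 0.58786188 -0.10807341  0.05600001] [-0.85886089  0.71315508  0.03499031]
```

View pics/h.png

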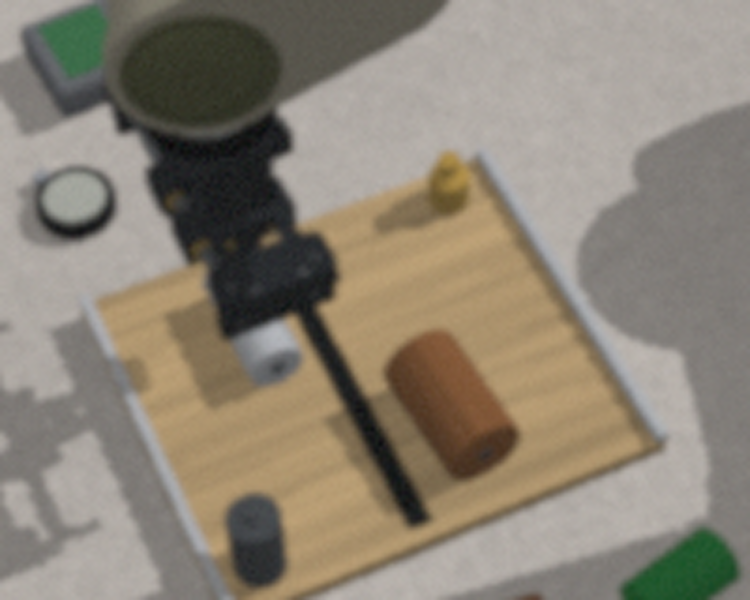

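The scene view shows the shut gripper over the metal roller's right half (crop 270,350), with the wood roller at (450,400) and the bystanders undisturbed. Next I lower gently until it touches.

Request:
drive_tool(increments=[[0, 0, 0.1, 0, 0, 0], [0, 0, 0.2, 0, 0, 0], [0, 0, 0.2, 0, 0, 0], [0, 0, 0.2, 0, 0, 0]])

```text
clock: 2.35
ee_pos: [0.5871, -0.1075, 0.0523]
ee_rot: [180.0, -0.0, -4.0]
ft_force: [-0.5, 0.9, -0.2]
grip_width: 0.0009
grasp_force: 0.0
```

Request:
drive_tool(increments=[[0, 0, 0.1, 0, 0, 0], [0, 0, 0.2, 0, 0, 0], [0, 0, 0.2, 0, 0, 0]])

```text
clock: 2.65
ee_pos: [0.5869, -0.1075, 0.0499]
ee_rot: [-180.0, 0.0, -4.0]
ft_force: [-0.3, 0.7, 0.2]
grip_width: 0.0004
grasp_force: 0.0
```

Request:
drive_tool(increments=[[0, 0, 0.05, 0, 0, 0], [0, 0, 0.1, 0, 0, 0], [0, 0, 0.1, 0, 0, 0]])

```text
clock: 2.95
ee_pos: [0.587, -0.1075, 0.0491]
ee_rot: [-180.0, 0.0, -4.0]
ft_force: [-0.4, -0.1, 0.4]
grip_width: 0.0004
grasp_force: 0.0
```

Request:
drive_tool(increments=[[0, 0, 0.05, 0, 0, 0], [0, 0, 0.05, 0, 0, 0]])

```text
clock: 3.15
ee_pos: [0.587, -0.1075, 0.0486]
ee_rot: [-180.0, 0.0, -4.0]
ft_force: [0.2, 0.6, -0.1]
grip_width: 0.0008
grasp_force: 0.0
```

Request:
drive_tool(increments=[[0, 0, -0.3, 0, 0, 0], [-0.4, 0, -0.3, 0, 0, 0], [-0.4, 0, -0.1, 0, 0, 0], [-0.4, 0, 0.0, 0, 0, 0], [-0.4, 0, 0.0, 0, 0, 0]])

```text
clock: 3.65
ee_pos: [0.5829, -0.1072, 0.0484]
ee_rot: [-180.0, 0.0, -4.0]
ft_force: [-0.1, -0.3, -0.9]
grip_width: 0.0003
grasp_force: 0.0
```

Request:
drive_tool(increments=[[0, 0, 0.05, 0, 0, 0], [0, 0, 0.1, 0, 0, 0], [0, 0, 0.1, 0, 0, 0]])

```text
clock: 3.95
ee_pos: [0.583, -0.1072, 0.0475]
ee_rot: [-180.0, 0.0, -4.0]
ft_force: [0.6, -0.7, 0.1]
grip_width: 0.0007
grasp_force: 0.0
```

```bash
python3 - <<'E'
from h import *
a=[];p=[]
for i in range(6):
    f=viewer.grab_frame("scene");s=monitor.state();a.append(s["ft_force"]);p.append(s["ee_pos"])
print(np.mean(p,0),np.mean(a,0),np.std(a,0))
g=viewer.grab_frame("top")
w=np.hstack([cv2.resize(f[150:240,240:340],(400,360),interpolation=2),cv2.resize(g[140:230,290:390],(400,360),interpolation=2)])
cv2.imwrite("pics/i.png",w[:,:,::-1])
E
```

```text
[ 0.58302714 -0.10719731  0.04761857] [-0.18943107 -0.323821    0.34200936] [0.53968156 0.37204568 0.40180182]
```

View pics/i.png

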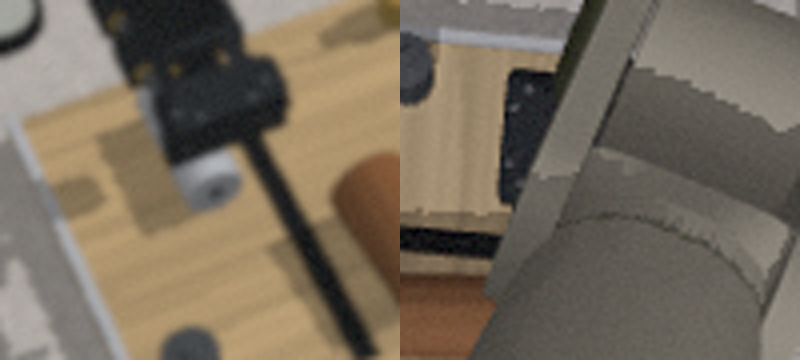

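```bash
python3 - <<'E'
from h import *
print(ray("scene",(294.5,197.5),.032))
f=cv2.imread("pics/scene0.png");  # end-face centre of metal roller, first picture crop (132,157)/2.294
print(ray("scene",(235+132/2.294,130+157/2.294),.032), ray("scene",(235+103/2.294,130+90/2.294),.045))
s=monitor.state()
for n in("scene","top"):
    m=viewer.camera_model(n);E=np.array(m["extrinsics"]);q=np.array(m["K"])@(E[:3,:3]@s["ee_pos"]+E[:3,3]);print(n,q[:2]/q[2])
E
```

```text
[ 0.57960565 -0.06414159]
[ 0.58473339 -0.06406289] [ 0.57616912 -0.14450712]
scene [284.29225597 180.94988129]
top [354.24763215 186.8160856 ]
```

Request:
drive_tool(increments=[[0, 0, 0.05, 0, 0, 0], [0, 0, 0.1, 0, 0, 0], [0, 0, 0.1, 0, 0, 0]])

```text
clock: 4.6
ee_pos: [0.583, -0.1072, 0.0465]
ee_rot: [-180.0, 0.0, -4.0]
ft_force: [0.4, 0.7, 0.3]
grip_width: 0.0007
grasp_force: 0.0
```

Request:
drive_tool(increments=[[0, 0, 0.05, 0, 0, 0], [0, 0, 0.1, 0, 0, 0], [0, 0, 0.1, 0, 0, 0]])

```text
clock: 4.9
ee_pos: [0.583, -0.1072, 0.0456]
ee_rot: [-180.0, 0.0, -4.0]
ft_force: [-0.0, 1.0, -0.7]
grip_width: 0.0007
grasp_force: 0.0
```

```bash
python3 - <<'E'
from h import *
a=[];p=[];t=[];e=[]
for i in range(5):
    f=viewer.grab_frame("scene");s=monitor.state();a.append(s["ft_force"]);p.append(s["ee_pos"]);t.append(s["ft_torque"])
print(np.mean(p,0),np.mean(a,0),np.mean(t,0),s["effort"])
E
```

```text
[ 0.58300553 -0.10721089  0.04561723] [0.46136155 0.06652568 0.0156837 ] [ 0.03244854  0.02284796 -0.0288001 ] [-7.72574203e-04 -5.04350424e+01 -2.15603131e+01  3.22102045e-02
 -6.82674162e-02  5.82257570e-06]
```

Request:
drive_tool(increments=[[0, 0, 0.05, 0, 0, 0], [0, 0, 0.1, 0, 0, 0], [0, 0, 0.15, 0, 0, 0], [0, 0, 0.15, 0, 0, 0]])

```text
clock: 5.55
ee_pos: [0.583, -0.1072, 0.044]
ee_rot: [-180.0, 0.0, -4.0]
ft_force: [0.0, -0.2, -0.5]
grip_width: 0.0001
grasp_force: 0.0
```

```bash
python3 - <<'E'
from h import *
f=viewer.grab_frame("scene");o=cv2.imread("pics/scene0.png")[:,:,::-1]
w=np.hstack([cv2.resize(x[155:225,255:335],(400,350),interpolation=2) for x in(o,f)])
cv2.imwrite("pics/j.png",w[:,:,::-1])
E
```

```text
(no output)
```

View pics/j.png

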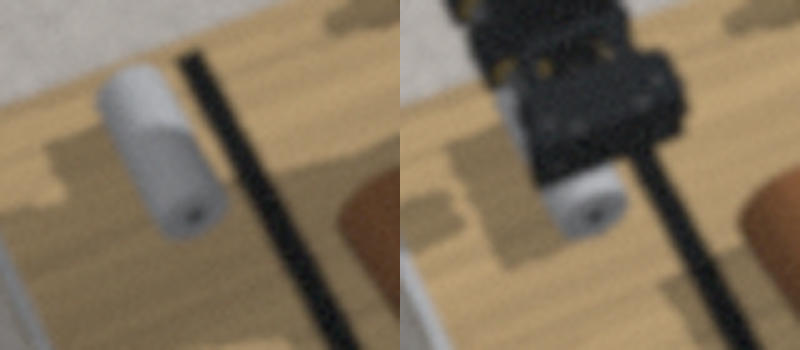

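The picture compares the start (left) with now (right). The metal roller's end face was at crop (193,215) and is now at (195,215), so it hasn't moved and there is no contact yet. I'll keep lowering.

Request:
drive_tool(increments=[[0, 0, 0.1, 0, 0, 0], [0, 0, 0.15, 0, 0, 0], [0, 0, 0.15, 0, 0, 0]])

```text
clock: 5.9
ee_pos: [0.583, -0.1072, 0.0425]
ee_rot: [-180.0, 0.0, -4.0]
ft_force: [-0.6, 0.0, -0.1]
grip_width: 0.0006
grasp_force: 0.0
```

Request:
drive_tool(increments=[[0, 0, 0.1, 0, 0, 0], [0, 0, 0.15, 0, 0, 0], [0, 0, 0.15, 0, 0, 0]])

```text
clock: 6.2
ee_pos: [0.583, -0.1072, 0.041]
ee_rot: [-180.0, 0.0, -4.0]
ft_force: [-0.6, 0.0, 0.3]
grip_width: 0.0004
grasp_force: 0.0
```

Request:
drive_tool(increments=[[0, 0, 0.1, 0, 0, 0], [0, 0, 0.15, 0, 0, 0], [0, 0, 0.2, 0, 0, 0], [0, 0, 0.2, 0, 0, 0]])

```text
clock: 6.6
ee_pos: [0.583, -0.1072, 0.039]
ee_rot: [-180.0, 0.0, -4.0]
ft_force: [0.0, -0.4, -0.6]
grip_width: 0.0007
grasp_force: 0.0
```

```bash
python3 - <<'E'
from h import *
f=viewer.grab_frame("scene");g=viewer.grab_frame("top");o=cv2.imread("pics/scene0.png")[:,:,::-1]
w=np.hstack([cv2.resize(f[120:225,255:335],(457,600),interpolation=2),cv2.resize(g[130:235,300:350],(286,600),interpolation=2)])
w=np.clip(w.astype(float)*1.8+15,0,255).astype(np.uint8)
cv2.imwrite("pics/k.png",w[:,:,::-1])
s=monitor.state();print(s["ee_pos"],s["ft_force"],s["joints"])
E
```

```text
[ 0.58304178 -0.10720567  0.03916411] [ 1.37894022 -0.03389985 -0.37320691] [-2.17334009e+01  3.69511468e+01  8.48122682e+01  2.09668124e-03
  5.82321818e+01  7.22870582e+01]
```

View pics/k.png

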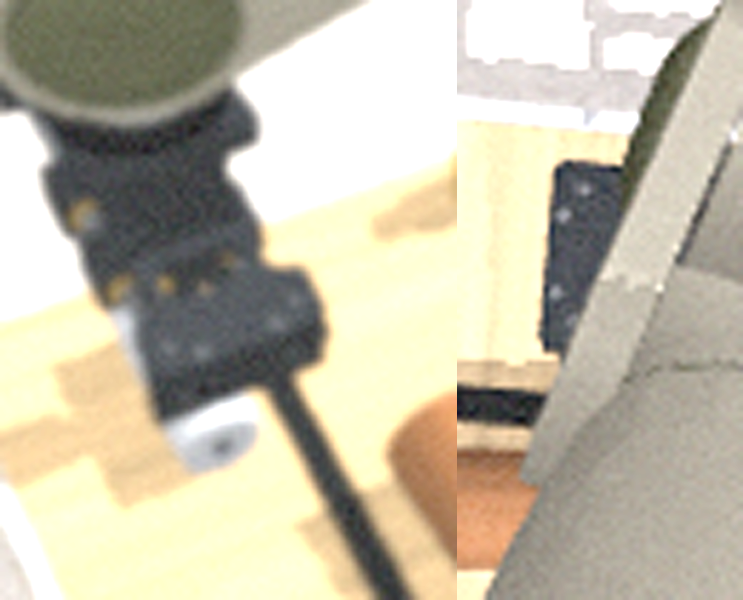

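```bash
python3 - <<'E'
from h import *
s=monitor.state();n=np.array([.9976,-.0698,0]);t=np.array([.0698,.9976,0])
for cam in("scene","top"):
    m=viewer.camera_model(cam);E=np.array(m["extrinsics"])
    for zz in(.064,.09):
        r=[]
        for a,b in((.0375,.0935),(-.0375,.0935),(.0375,-.0935)):
            q=np.array(m["K"])@(E[:3,:3]@(s["ee_pos"]+a*n+b*t+[0,0,zz])+E[:3,3]);r.append(np.round(q[:2]/q[2],1).tolist())
        print(cam,zz,r)
E
```

```text
scene 0.064 [[282.9, 204.4], [315.0, 191.8], [251.8, 142.9]]
scene 0.09 [[281.9, 197.7], [314.6, 185.0], [250.3, 135.6]]
top 0.064 [[316.2, 162.7], [313.1, 196.1], [399.9, 170.4]]
top 0.09 [[316.3, 160.3], [313.1, 194.5], [402.3, 168.2]]
```

Request:
drive_tool(increments=[[0, 0, 0.1, 0, 0, 0], [0, 0, 0.2, 0, 0, 0], [0, 0, 0.3, 0, 0, 0], [0, 0, 0.3, 0, 0, 0]])

```text
clock: 7.1
ee_pos: [0.5829, -0.1072, 0.0359]
ee_rot: [-180.0, 0.0, -4.0]
ft_force: [-0.2, 0.2, 0.1]
grip_width: 0.0005
grasp_force: 0.0
```

Request:
drive_tool(increments=[[0, 0, 0.1, 0, 0, 0], [0, 0, 0.2, 0, 0, 0], [0, 0, 0.3, 0, 0, 0], [0, 0, 0.3, 0, 0, 0]])

```text
clock: 7.5
ee_pos: [0.5829, -0.1072, 0.0329]
ee_rot: [-180.0, 0.0, -4.0]
ft_force: [-0.1, 0.5, 0.4]
grip_width: 0.0004
grasp_force: 0.0
```

Request:
drive_tool(increments=[[0, 0, 0.1, 0, 0, 0], [0, 0, 0.2, 0, 0, 0], [0, 0, 0.3, 0, 0, 0], [0, 0, 0.3, 0, 0, 0]])

```text
clock: 7.9
ee_pos: [0.5829, -0.1072, 0.0299]
ee_rot: [-180.0, 0.0, -4.0]
ft_force: [-0.3, -0.4, -1.4]
grip_width: 0.0004
grasp_force: 0.0
```

```bash
python3 - <<'E'
from h import *
f=viewer.grab_frame("scene").astype(int)
o=cv2.imread("pics/scene0.png")[:,:,::-1].astype(int)
for nm,x in(("o",o),("f",f)):
    r=x[188:206,284:302];g=(r.max(2)-r.min(2));print(nm);
    for row in g[::2]:print(row.tolist())
s=monitor.state();print(s["ee_pos"],s["ft_force"])
E
```

```text
o
[6, 3, 4, 4, 3, 5, 5, 6, 3, 4, 4, 3, 10, 32, 51, 56, 49, 32]
[5, 5, 5, 6, 4, 6, 4, 4, 7, 4, 3, 5, 3, 6, 25, 46, 49, 40]
[3, 5, 4, 3, 3, 3, 5, 5, 4, 5, 3, 5, 2, 3, 3, 16, 31, 38]
[0, 4, 3, 3, 5, 4, 6, 6, 5, 5, 3, 3, 3, 5, 3, 3, 19, 34]
[14, 1, 4, 5, 4, 4, 4, 3, 4, 3, 4, 3, 5, 5, 3, 2, 20, 35]
[34, 14, 5, 3, 4, 3, 3, 4, 1, 3, 7, 3, 3, 4, 6, 18, 36, 41]
[41, 35, 23, 9, 3, 5, 3, 3, 4, 3, 2, 2, 12, 22, 31, 40, 44, 42]
[47, 43, 39, 29, 18, 11, 9, 10, 16, 18, 25, 29, 37, 41, 44, 44, 43, 42]
[45, 47, 45, 44, 43, 40, 42, 40, 42, 41, 43, 43, 45, 44, 45, 44, 45, 43]
f
[2, 4, 8, 5, 4, 2, 2, 6, 4, 4, 2, 0, 2, 6, 4, 4, 3, 4]
[2, 7, 3, 3, 4, 3, 4, 8, 6, 4, 2, 4, 5, 3, 5, 18, 33, 34]
[2, 0, 2, 6, 5, 2, 3, 3, 3, 5, 5, 5, 4, 5, 2, 20, 44, 55]
[1, 5, 3, 2, 3, 3, 6, 2, 5, 5, 5, 2, 3, 2, 4, 8, 31, 54]
[11, 3, 3, 5, 3, 5, 4, 3, 4, 6, 4, 4, 4, 2, 2, 9, 35, 57]
[34, 17, 3, 2, 5, 4, 6, 0, 5, 4, 4, 3, 5, 2, 11, 30, 52, 65]
[43, 36, 22, 7, 2, 3, 6, 4, 4, 2, 2, 8, 20, 38, 49, 60, 64, 63]
[47, 46, 42, 30, 18, 15, 15, 23, 25, 34, 43, 50, 56, 61, 65, 64, 62, 63]
[46, 47, 49, 52, 54, 56, 59, 59, 62, 62, 64, 63, 63, 65, 65, 66, 66, 64]
[ 0.58298353 -0.10719374  0.03004094] [-0.59492767 -0.61167127  0.13624178]
```

Request:
drive_tool(increments=[[0, 0, 0.2, 0, 0, 0], [0, 0, 0.4, 0, 0, 0], [0, 0, 0.6, 0, 0, 0], [0, 0, 0.8, 0, 0, 0], [0, 0, 0.8, 0, 0, 0]])

```text
clock: 8.45
ee_pos: [0.587, -0.1077, 0.0274]
ee_rot: [179.9, -0.6, -4.0]
ft_force: [0.9, 6.3, 32.7]
grip_width: 0.0002
grasp_force: 16.3
```

Request:
drive_tool(increments=[[0, 0, -0.5, 0, 0, 0], [0, 0, -0.5, 0, 0, 0]])

```text
clock: 8.65
ee_pos: [0.5834, -0.1073, 0.0278]
ee_rot: [180.0, -0.1, -4.0]
ft_force: [-0.0, 0.1, 1.7]
grip_width: 0.0004
grasp_force: 0.5
```

```bash
python3 - <<'E'
from h import *
a=[];p=[]
for i in range(3):
    f=viewer.grab_frame("scene");s=monitor.state();a.append(s["ft_force"]);p.append(s["ee_pos"])
print(np.mean(p,0),np.mean(a,0),s["ee_rot"])
cv2.imwrite("pics/l.png",np.clip(cv2.resize(f[100:240,230:350],(600,600*140//120*6//7),interpolation=2).astype(float)*1.5,0,255)[:,:,::-1])
E
```

```text
[ 0.58347192 -0.10732723  0.02765988] [-0.01268617  1.09882155  9.29425485] [ 1.79987838e+02 -7.95020751e-02 -4.03023489e+00][ WARN:0@2.633] global loadsave.cpp:1063 imwrite_ Unsupported depth image for selected encoder is fallbacked to CV_8U.
```

View pics/l.png

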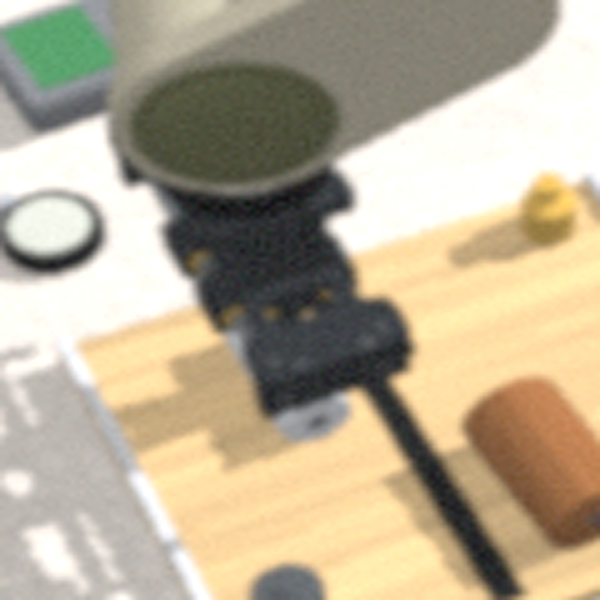

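The metal roller is in contact at a reported z of 0.0277, because the shut fingertips sit about 22 mm above the nominal TCP. The picture shows it still parallel to the tape, with its end at (312,420), and nothing else has moved. I'll lighten the press and start rolling.

Request:
drive_tool(increments=[[0, 0, -0.08, 0, 0, 0], [-0.1, 0, -0.08, 0, 0, 0], [-0.3, 0, -0.08, 0, 0, 0], [-0.6, 0, -0.08, 0, 0, 0], [-0.8, 0, -0.08, 0, 0, 0], [-0.9, 0, -0.08, 0, 0, 0], [-0.9, 0, -0.08, 0, 0, 0]])

```text
clock: 9.5
ee_pos: [0.5738, -0.1066, 0.0278]
ee_rot: [-180.0, 0.0, -4.0]
ft_force: [-0.9, -0.1, 1.9]
grip_width: 0.0004
grasp_force: 0.9
```

```bash
cat > q.py <<'E'
from h import *
a=[];p=[]
for i in range(3):
    f=viewer.grab_frame("scene").astype(int);s=monitor.state();a.append(s["ft_force"]);p.append(s["ee_pos"])
print(s["clock"],np.mean(p,0),np.mean(a,0))
# metal end face: low-saturation, bright blob in window
m=np.zeros(f.shape[:2],np.uint8);w=f[188:222,276:330];m[188:222,276:330]=((w.max(2)-w.min(2))<18)&(w.max(2)>60)
n,l,st,c=cv2.connectedComponentsWithStats(m);i=1+np.argmax(st[1:,4]);print(st[i],c[i])
R=c[i][0];ys,xs=np.where(l==i);b=ys.max();print("right",xs.max(),"bottom",b,"at",xs[ys==b].mean())
E
python3 q.py
```

```text
9.65 [ 0.57393295 -0.10661366  0.02779786] [-0.17334383 -0.65243403  1.93714681]
[282 188  19  14 126] [292.66666667 195.29365079]
right 300 bottom 201 at 291.5
```

Request:
drive_tool(increments=[[0, 0, 0.03, 0, 0, 0], [-0.2, 0, 0.03, 0, 0, 0], [-0.5, 0, 0.03, 0, 0, 0], [-0.7, 0, 0.03, 0, 0, 0], [-0.8, 0, 0.03, 0, 0, 0], [-0.8, 0, 0.03, 0, 0, 0]])

```text
clock: 10.25
ee_pos: [0.566, -0.1061, 0.0277]
ee_rot: [180.0, -0.0, -4.0]
ft_force: [0.1, -1.6, 3.4]
grip_width: 0.0006
grasp_force: 2.0
```

```bash
python3 q.py
```

```text
10.4 [ 0.56610692 -0.10608007  0.02772745] [-0.60156475 -1.32990129  4.22769878]
[284 188  21  13 143] [294.23776224 194.30769231]
right 304 bottom 200 at 293.5
```

Request:
drive_tool(increments=[[0, 0, -0.4, 0, 0, 0], [0.7, 0, -0.4, 0, 0, 0], [1.3, 0, -0.4, 0, 0, 0], [1.3, 0, -0.1, 0, 0, 0], [1.3, 0, -0.01, 0, 0, 0], [1.3, 0, -0.01, 0, 0, 0], [1.1, 0, -0.01, 0, 0, 0], [0.7, 0, -0.01, 0, 0, 0], [0.2, 0, -0.01, 0, 0, 0], [-0.3, 0, -0.01, 0, 0, 0], [-0.8, 0, -0.01, 0, 0, 0], [-1.2, 0, -0.01, 0, 0, 0]])

```text
clock: 11.6
ee_pos: [0.5536, -0.1051, 0.0278]
ee_rot: [180.0, 0.0, -4.0]
ft_force: [-0.6, 0.5, 3.0]
grip_width: 0.0006
grasp_force: 1.4
```

Request:
drive_tool(increments=[[-0.2, 0, 0, 0, 0, 0], [-0.3, 0, 0, 0, 0, 0], [-0.3, 0, 0, 0, 0, 0], [-0.3, 0, 0, 0, 0, 0]])

```text
clock: 12.0
ee_pos: [0.5512, -0.105, 0.0277]
ee_rot: [180.0, -0.0, -4.0]
ft_force: [-0.1, -0.2, 3.8]
grip_width: 0.0006
grasp_force: 1.7
```

```bash
python3 q.py
```

```text
12.15 [ 0.55120942 -0.10500387  0.0277378 ] [-0.07731338 -0.19676746  3.77219829]
[291 188  19  11 140] [300.55714286 192.92857143]
right 309 bottom 198 at 299.0
```

Request:
drive_tool(increments=[[0, 0, -0.4, 0, 0, 0], [0.7, 0, -0.4, 0, 0, 0], [1.4, 0, -0.4, 0, 0, 0], [1.4, 0, -0.1, 0, 0, 0], [1.4, 0, 0, 0, 0, 0], [1.4, 0, 0, 0, 0, 0], [1.2, 0, 0, 0, 0, 0], [0.8, 0, 0, 0, 0, 0], [0.3, 0, 0, 0, 0, 0], [-0.2, 0, 0, 0, 0, 0], [-0.7, 0, 0, 0, 0, 0], [-1.1, 0, 0, 0, 0, 0]])

```text
clock: 13.35
ee_pos: [0.5396, -0.1042, 0.0278]
ee_rot: [180.0, 0.0, -4.0]
ft_force: [0.2, -0.2, 2.1]
grip_width: 0.0004
grasp_force: 1.3
```

Request:
drive_tool(increments=[[-0.2, 0, 0, 0, 0, 0], [-0.2, 0, 0, 0, 0, 0], [-0.2, 0, 0, 0, 0, 0], [-0.2, 0, 0, 0, 0, 0]])

```text
clock: 13.75
ee_pos: [0.5383, -0.1041, 0.0277]
ee_rot: [180.0, -0.0, -4.0]
ft_force: [-0.5, -1.2, 3.2]
grip_width: 0.0003
grasp_force: 1.6
```

```bash
python3 q.py
```

```text
13.9 [ 0.53825971 -0.10410693  0.02772271] [ 0.03533201 -0.86282609  3.45503222]
[297 188  17  10 119] [305.63865546 191.65546218]
right 313 bottom 197 at 306.5
```

Request:
drive_tool(increments=[[0, 0, -2, 0, 0, 0], [0, 0, -5, 0, 0, 0], [-1.5, -4, -5, 0, 0, -0.03], [-3, -8, -5, 0, 0, -0.06], [-4.65, -11.6, -5, 0, 0, -0.096], [-4.65, -11.6, -4, 0, 0, -0.096], [-4.65, -11.6, -3, 0, 0, -0.096], [-4.65, -11.6, -2.3, 0, 0, -0.096], [-4.65, -11.6, -2.3, 0, 0, -0.096]])

```text
clock: 14.8
ee_pos: [0.4995, 0.0141, 0.0494]
ee_rot: [-180.0, 0.1, 1.4]
ft_force: [0.0, 0.5, 0.4]
grip_width: 0.0001
grasp_force: 0.0
```

```bash
cat > m.py <<'E'
from h import *
f=viewer.grab_frame("scene");s=monitor.state();print(s["clock"],s["ee_pos"],s["ft_force"])
g=f.astype(int);sp=g.max(2)-g.min(2)
m=(sp<20)&(g.max(2)>70);b=np.zeros_like(m);b[150:206,268:325]=1
(c,wh,a),A,p=blob(m&b);print("metal",c,wh,a,A,p[:,0].min(0),p[:,0].max(0))
print("axis pt",ray("scene",c,.032))
x=cv2.boundingRect(p);cv2.drawContours(f:=f.copy(),[p],-1,(255,0,255),1)
cv2.imwrite("pics/m_%d.png"%(s["clock"]*100),cv2.resize(f[130:250,240:400],(800,600),interpolation=2)[:,:,::-1])
E
python3 m.py; ls pics
```

```text
14.85 [0.49983922 0.0141212  0.05003804] [0.71116345 0.33093006 0.92002443]
metal (288.0, 159.5) (19.0, 40.0) 90.0 529 [268 150] [308 169]
axis pt [ 0.54263694 -0.17033355]
c_scene.png
c_top.png
h.png
i.png
j.png
k.png
l.png
m_1485.png
scene0.png
top0.png
```

Request:
drive_tool(increments=[[0, 0, 0.4, 0, 0, 0], [0, 0, 0.7, 0, 0, 0], [0, 0, 0.8, 0, 0, 0], [0, 0, 0.85, 0, 0, 0], [0, 0, 0.85, 0, 0, 0]])

```text
clock: 15.35
ee_pos: [0.4999, 0.0149, 0.0423]
ee_rot: [180.0, -0.0, 1.5]
ft_force: [0.0, 0.0, 0.8]
grip_width: 0.0006
grasp_force: 0.0
```

```bash
python3 - <<'E'
from h import *
a=[]
for i in range(3):
    f=viewer.grab_frame("scene");s=monitor.state();a.append(s["ft_force"])
print(s["clock"],s["ee_pos"],np.mean(a,0))
cv2.imwrite("pics/raw.png",f[:,:,::-1])
g=f.astype(int);sp=g.max(2)-g.min(2);L=g.max(2)
for r in range(160,200,3):print(r,"".join("#" if sp[r,c]<18 and L[r,c]>70 else("k" if L[r,c]<50 else ".") for c in range(268,345)))
E
```

```text
15.5 [0.49997699 0.01491528 0.04237106] [ 0.00133799 -0.34374619  0.11811188]
160 ###########################...............kkkk.......kkkkkkkk..#####.........
163 ###################........#####.................###....kkkkkkkk.######......
166 ##########............############.................###....kkkkkkkkkkk.....###
169 ###..................###############.................###....kkkkkkkkkkkkkkkkk
172 ......................################.................#...kkkkkkkkkkkkkkkkkk
175 .......................################................kkkkkkkkkkkkkkkkkkkkkk
178 ........................#################..............kkkkkkkkkkkkkkkkkkkkkk
181 ..........................#################..............kkkk......kkkkkkkkkk
184 ............................#################...................#.kkkkkkkkkkk
187 .............................#################...................kkkkkkkkkkkk
190 ...............................###############..................kkkkkkkkkkkkk
193 .................................###########.....................kkkkkk......
196 ...................................#######.#.......................kkk.......
199 .........................................kkk..........................kkkk...
```

Request:
drive_tool(increments=[[0, 0, 0.05, 0, 0, 0], [0, 0, 0.1, 0, 0, 0], [0, 0, 0.1, 0, 0, 0], [0, 0, 0.1, 0, 0, 0]])

```text
clock: 15.9
ee_pos: [0.5003, 0.0149, 0.0417]
ee_rot: [180.0, -0.1, 1.5]
ft_force: [0.2, 1.0, 5.2]
grip_width: 0.0007
grasp_force: 2.8
```

Request:
drive_tool(increments=[[0, 0, -0.03, 0, 0, 0], [0.2, 0, -0.03, 0, 0, 0], [0.6, 0, -0.03, 0, 0, 0], [1.1, 0, -0.03, 0, 0, 0], [1.6, 0, -0.03, 0, 0, 0], [2.1, 0, -0.03, 0, 0, 0], [2.5, 0, -0.03, 0, 0, 0], [2.7, 0, -0.03, 0, 0, 0], [2.8, 0, -0.03, 0, 0, 0], [2.8, 0, -0.03, 0, 0, 0]])

```text
clock: 16.9
ee_pos: [0.5286, 0.0153, 0.0417]
ee_rot: [180.0, -0.0, 1.5]
ft_force: [0.2, -2.3, 6.0]
grip_width: 0.0004
grasp_force: 2.7
```

```bash
cat > n.py <<'E'
from h import *
import sys
a=[]
for i in range(2):
    f=viewer.grab_frame("scene");s=monitor.state();a.append(s["ft_force"])
print(s["clock"],s["ee_pos"],np.mean(a,0));g=f.astype(int);sp=g.max(2)-g.min(2);L=g.max(2);R=(g[...,0]-g[...,2])/g.sum(2)
r0,r1,c0,c1=map(int,sys.argv[1:5])
for r in range(r0,r1,2):print(r,"".join("#" if sp[r,c]<18 and L[r,c]>70 else("k" if L[r,c]<50 else ("w" if R[r,c]>.27 else ".")) for c in range(c0,c1)))
E
python3 n.py 180 242 300 370
```

```text
17.0 [0.52852261 0.01523998 0.0416692 ] [-0.31575843 -2.59430721  5.16022229]
180 ###########kkkkkkkkkkkkkkkkkkkkkkkkkkkkkkkkkkkkkk.....................
182 ###########kkkkkkkkkkkkkkkkkkkkkkkkkkkkkkkkkkkkkk.....................
184 ###########.kkkkkkkkkkkkkkkkkkkkkkkkkkkkkkkkkkkkk#....................
186 ############.kkkkk.....kkkkkkkkkkkkkkkkkkkkkkkkkkk....................
188 #############.kk.......kkkkkkkkkkkkkkkkkkkkkkkkkkkk...................
190 ##############.k......kkkkkkkkkkkkkkkkkkkkkkkkkk.kk...................
192 ########.####.......#kkkkkkkkkkkkkkkkkkkkkkk.kkkkkkkk.................
194 .###########.........kkkkkkkkkkkkkkkkkkkkkkkk......kkk................
196 ...#######.#........kkkkkkkkkkkkkkkkkkkkkk...........kkk..#...........
198 ........kkkk........kkkkkkkkk.kkkkk.kkkk...........#.k.kk.kk.kkk......
200 .........kkkk.........kkkk.......kkkkk..............kkk.kkkk....k.....
202 ..........kkkk.........kkk.......kkkkk.........kkkkkk.kkkkkkk.....k...
204 ...........kkkk.........kk........kkkkkk....kk.k.kkk.kkk.kkkk.k.kkk...
206 ............kkkkk..........kkkk..##..kkkk.k
[... 602 characters left out ...]
k........................
224 ......................kkkk............kkkkk...........................
226 .......................kkkkk......w...................................
228 ........................kkkkk........w................................
230 .........................kkkkk........................................
232 ..........................kkkkk.....................................##
234 ...........................kkkkk...............................#######
236 ............................kkkkk.........................############
238 .............................kkkk.....................################
240 .................................................#####################
```

Request:
drive_tool(increments=[[0, 0, -0.4, 0, 0, 0], [-0.7, 0, -0.4, 0, 0, 0], [-1.4, 0, -0.4, 0, 0, 0], [-1.4, 0, -0.1, 0, 0, 0], [-1.4, 0, -0.03, 0, 0, 0], [-1.4, 0, -0.03, 0, 0, 0], [-1.2, 0, -0.03, 0, 0, 0], [-0.8, 0, -0.03, 0, 0, 0], [-0.3, 0, -0.03, 0, 0, 0], [0.2, 0, -0.03, 0, 0, 0], [0.7, 0, -0.03, 0, 0, 0], [1.1, 0, -0.03, 0, 0, 0]])

```text
clock: 18.2
ee_pos: [0.5394, 0.0158, 0.0418]
ee_rot: [180.0, -0.0, 1.5]
ft_force: [0.8, -1.9, 2.1]
grip_width: 0.0004
grasp_force: 0.8
```

Request:
drive_tool(increments=[[0.2, 0, 0, 0, 0, 0], [0.3, 0, 0, 0, 0, 0], [0.3, 0, 0, 0, 0, 0], [0.3, 0, 0, 0, 0, 0]])

```text
clock: 18.6
ee_pos: [0.5418, 0.016, 0.0418]
ee_rot: [-180.0, 0.0, 1.5]
ft_force: [0.4, -0.8, 1.2]
grip_width: 0.0002
grasp_force: 0.5
```

Request:
drive_tool(increments=[[0, 0, -3, 0, 0, 0], [-2, 0, -7, 0, 0, 0], [-6, 0, -9, 0, 0, 0], [-11, 0, -9, 0, 0, 0], [-15, 0, -9, 0, 0, 0], [-17, 0, -9, 0, 0, 0], [-17, 0, -9, 0, 0, 0]])

```text
clock: 19.3
ee_pos: [0.3701, 0.012, 0.1319]
ee_rot: [-180.0, 0.0, 1.4]
ft_force: [0.0, -1.0, 0.5]
grip_width: 0.0005
grasp_force: 0.0
```

```bash
python3 - <<'E'
from h import *
f=viewer.grab_frame("top");g=viewer.grab_frame("scene");s=monitor.state();print(s["clock"],s["ee_pos"])
w=np.hstack([cv2.resize(f[150:250,270:385],(414,360),interpolation=2),cv2.resize(g[140:250,260:375],(376,360),interpolation=2)])
cv2.imwrite("pics/fin.png",w[:,:,::-1]);cv2.imwrite("pics/ft.png",f[:,:,::-1]);cv2.imwrite("pics/fs.png",g[:,:,::-1])
E
```

```text
19.4 [0.37266798 0.0115241  0.13215171]
```

View pics/fin.png

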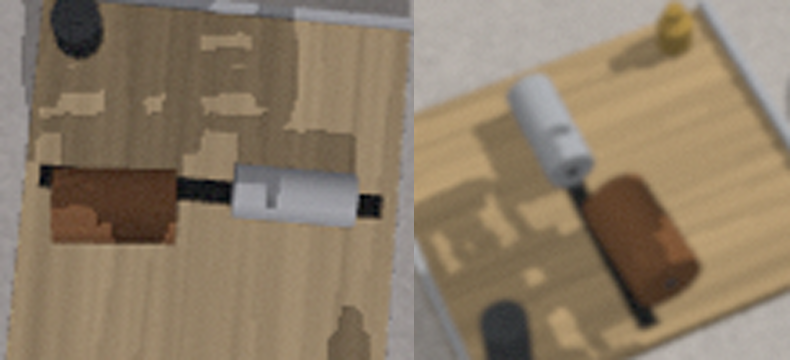

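The picture shows the metal roller on the tape (crop 296,195) and the wood roller (114,207) still short of it and slightly skewed. Bystanders are unmoved. Next I measure the remaining distances.

```bash
cat > r.py <<'E'
from h import *
import sys
f=cv2.imread(sys.argv[1])[:,:,::-1].astype(int);sp=f.max(2)-f.min(2);L=f.max(2);R=(f[...,0]-f[...,2])/f.sum(2)
n=np.array([np.cos(np.radians(-4.1)),np.sin(np.radians(-4.1))]);t=np.array([-n[1],n[0]]);o=np.array([.5485,-.0465])
b=np.zeros(L.shape,bool);b[185:225,278:380]=1
def edges(m,u):
    u=np.array([x for x in u if m[:,x].sum()>8]);hi=np.array([np.where(m[:,x])[0].min() for x in u])-.5;lo=np.array([np.where(m[:,x])[0].max() for x in u])+.5
    return u,np.median(hi-lo),np.polyfit(u,(hi+lo)/2,1)
for k,m,z in(("metal",b&(sp<25)&(L>70),.032),("wood",b&(R>.19)&(L<175),.039)):
    m=cv2.morphologyEx(m.astype(np.uint8),cv2.MORPH_OPEN,np.ones((3,3)));_,l,s,_=cv2.connectedComponentsWithStats(m);i=1+np.argmax(s[1:,4]);x,y,w,h,A=s[i]
    u,wd,p=edges(l==i,range(x+3,x+w-3));P=[ray("top",(q,np.polyval(p,q)),z) for q in(x-.5,x+w-.5)];d=P[0]-P[1];c=(P[0]+P[1])/2-o
    print(k,s[i],round(wd,1),"n mm",round(1000*c@n,1),"t",round(1000*c@t,1),"dir",round(np.degrees(np.arctan2(d[1],d[0])),1))
m=b&(L<50);ys,xs=np.where(m);q=(xs>320)|(xs<284)
for v in(281,328,374):
    k=abs(xs-v)<4
    if k.any():c=ray("top",(xs[k].mean(),ys[k].mean()),.014)-o;print("tape",v,np.round(1000*np.array([c@n,c@t]),1),k.sum())
E
python3 r.py pics/ft.png; python3 r.py pics/top0.png
```

```text
metal [334 195  36  18 536] -15.0 n mm 0.0 t -56.3 dir 86.3
wood [284 197  35  20 693] -20.0 n mm -18.0 t 61.7 dir 91.2
tape 281 [  0.3 109. ] 21
tape 328 [ 0.1 -1.2] 40
tape 374 [   0.4 -108.8] 24
metal [335 185  36  13 407] -11.5 n mm 32.5 t -56.0 dir 88.8
wood [284 209  35  16 555] -16.0 n mm -41.4 t 59.4 dir 91.2
tape 281 [ -0.2 108.6] 23
tape 328 [ 0.1 -1.2] 42
tape 374 [   0.7 -109.3] 27r.py:3: RuntimeWarning: invalid value encountered in divide
  f=cv2.imread(sys.argv[1])[:,:,::-1].astype(int);sp=f.max(2)-f.min(2);L=f.max(2);R=(f[...,0]-f[...,2])/f.sum(2)
r.py:3: RuntimeWarning: invalid value encountered in divide
  f=cv2.imread(sys.argv[1])[:,:,::-1].astype(int);sp=f.max(2)-f.min(2);L=f.max(2);R=(f[...,0]-f[...,2])/f.sum(2)
```

Request:
drive_tool(increments=[[5, 0, 0, 0, 0, 0], [10, 0, 0, 0, 0, 0], [14, 0, 2, 0, 0, 0], [15.8, 0, 5, 0, 0, 0], [15.8, 0, 8, 0, 0, 0], [15.8, 0, 8.6, 0, 0, 0], [15.8, 0, 8.9, 0, 0, 0], [15.8, 0, 9.0, 0, 0, 0], [15.8, 0, 9.04, 0, 0, 0], [15.8, 0, 9.04, 0, 0, 0]])

```text
clock: 20.4
ee_pos: [0.5304, 0.0156, 0.0425]
ee_rot: [180.0, -0.1, 1.5]
ft_force: [-0.2, -0.7, -0.3]
grip_width: 0.0005
grasp_force: 0.0
```

Request:
drive_tool(increments=[[0, 0, 0.05, 0, 0, 0], [0, 0, 0.05, 0, 0, 0], [0, 0, 0.05, 0, 0, 0]])

```text
clock: 20.7
ee_pos: [0.5304, 0.0156, 0.0417]
ee_rot: [180.0, -0.1, 1.5]
ft_force: [0.1, -0.3, 6.5]
grip_width: 0.0005
grasp_force: 3.0
```

Request:
drive_tool(increments=[[0, 0, -0.03, 0, 0, 0], [0.1, 0, -0.03, 0, 0, 0.01], [0.4, 0, -0.03, 0, 0, 0.025], [0.8, 0, -0.03, 0, 0, 0.045], [1.2, 0, -0.03, 0, 0, 0.065], [1.5, 0, -0.03, 0, 0, 0.08], [1.7, 0, -0.03, 0, 0, 0.09], [1.8, 0, -0.03, 0, 0, 0.09], [1.8, 0, -0.03, 0, 0, 0.09]])

```text
clock: 21.6
ee_pos: [0.5485, 0.0158, 0.0417]
ee_rot: [180.0, -0.1, -3.7]
ft_force: [0.3, -1.7, 5.9]
grip_width: 0.0005
grasp_force: 2.9
```

Request:
drive_tool(increments=[[0, 0, -3, 0, 0, 0], [-2, 0, -7, 0, 0, 0], [-6, 0, -9, 0, 0, 0], [-11, 0, -9, 0, 0, 0], [-15, 0, -9, 0, 0, 0], [-18, 0, -9, 0, 0, 0], [-18, 0, -9, 0, 0, 0]])

```text
clock: 22.3
ee_pos: [0.3654, 0.0283, 0.131]
ee_rot: [-180.0, 0.1, -3.7]
ft_force: [-0.0, -0.1, -0.3]
grip_width: 0.0004
grasp_force: 0.0
```

```bash
python3 - <<'E'
from h import *
f=viewer.grab_frame("top");s=monitor.state();print(s["clock"],s["ee_pos"]);cv2.imwrite("pics/ft2.png",f[:,:,::-1])
E
python3 r.py pics/ft2.png 2>/dev/null
```

```text
22.35 [0.36753195 0.02781478 0.13141133]
metal [334 195  36  18 538] -15.0 n mm 0.1 t -56.3 dir 86.2
wood [284 194  35  21 702] -20.0 n mm -13.0 t 62.2 dir 90.0
tape 281 [  0.5 109.5] 17
tape 328 [-0.1 -1. ] 39
tape 374 [   0.7 -109.1] 26
```

```bash
python3 - <<'E'
import cv2,numpy as np
for n in("top0","ft","ft2"):
    f=cv2.imread(f"pics/{n}.png")[:,:,::-1].astype(int)
    for c0 in(287,301,314):
        q=f[186:232,c0:c0+3].mean(1);print(n,c0," ".join("%d/%d"%(a[0],100*(a[0]-a[2])/a.sum()) for a in q))
E
```

```text
top0 287 150/11 152/11 152/11 152/11 150/12 152/12 146/12 108/13 113/13 107/12 36/7 15/-4 19/-5 15/-3 17/-2 20/-4 54/11 116/12 111/13 110/12 110/12 108/12 83/17 68/27 73/24 77/27 87/25 89/25 91/24 97/25 107/24 111/25 112/23 98/23 72/23 73/25 73/24 71/26 69/27 68/27 67/26 64/29 59/27 77/17 110/12 108/12
top0 301 158/12 158/11 156/11 158/11 159/11 158/11 138/12 117/12 117/13 119/12 117/12 78/11 11/-3 16/-6 14/1 14/-7 13/-3 41/10 101/13 119/13 115/13 113/12 84/17 66/26 68/26 72/28 77/28 79/24 73/25 71/27 79/26 84/24 82/27 78/25 77/25 76/27 75/26 77/25 72/26 70/27 70/25 65/26 61/26 71/17 111/12 109/12
top0 314 112/13 111/13 111/12 112/13 111/13 111/13 111/13 111/12 112/13 110/12 114/12 111/13 89/11 14/-10 18/-2 11/0 15/-6 8/-17 32/6 80/12 116/12 110/13 94/14 64/27 69/28 72/26 75/24 80/24 72/24 76/27 77/25 79/28 81/25 77/27 82/23 77/27 76/26 78/22 76/28 75/26 69/29 68/25 63/26 71/18 111/13 112/12
ft 287 113/13 113/11 111/12 113/12 113/12 114/13 114/12 111/13 112/13 108/12 54/16 73/25 71/27 81/25 87/23 80/24 79/25 82/24 81/26 83/26 84/24 98/25 118/24 115/24 115/23 112/24 111/23 116/25 113/
[... 972 characters left out ...]
 145/12 145/12 144/12 145/11 144/11 145/11 144/12 145/11 142/12 144/11 144/11
ft2 301 119/12 120/12 117/13 120/13 119/12 120/12 121/12 116/13 86/18 66/28 77/25 80/24 89/24 95/25 98/25 103/25 109/23 113/24 108/24 77/28 77/27 74/27 75/24 74/24 74/27 75/24 76/23 61/24 60/23 83/16 120/12 152/12 149/12 147/11 146/12 145/11 147/11 146/12 145/12 145/12 146/12 145/12 146/11 147/12 146/12 145/11
ft2 314 112/12 110/12 113/12 109/13 111/12 114/12 112/12 110/13 83/17 66/28 75/26 79/23 78/26 79/26 83/23 83/26 85/24 84/26 85/23 83/24 80/22 77/25 74/25 73/24 80/25 90/24 87/25 105/24 103/24 108/19 155/11 152/11 150/11 150/12 151/11 152/11 151/11 151/11 149/11 148/11 150/12 148/11 148/11 149/11 150/11 147/11
```

Request:
drive_tool(increments=[[5, 0, 0, 0, 0, -0.05], [10, 0, 0, 0, 0, -0.09], [14, 0, 2, 0, 0, -0.09], [16.5, 0, 5, 0, 0, -0.09], [16.5, 0, 8, 0, 0, -0.09], [16.5, 0, 8.6, 0, 0, -0.09], [16.5, 0, 8.8, 0, 0, -0.09], [16.5, 0, 8.9, 0, 0, -0.09], [16.5, 0, 8.96, 0, 0, -0.09], [16.5, 0, 8.97, 0, 0, -0.09], [16.5, 0, 8.97, 0, 0, -0.09]])

```text
clock: 23.45
ee_pos: [0.5331, 0.0171, 0.0422]
ee_rot: [180.0, -0.1, 1.5]
ft_force: [-0.4, 0.3, 0.5]
grip_width: 0.0004
grasp_force: 0.0
```

Request:
drive_tool(increments=[[0, 0, 0.02, 0, 0, 0], [0, 0, 0.02, 0, 0, 0], [0, 0, 0.02, 0, 0, 0]])

```text
clock: 23.75
ee_pos: [0.5332, 0.0171, 0.0417]
ee_rot: [180.0, -0.1, 1.5]
ft_force: [0.4, -0.2, 4.4]
grip_width: 0.0004
grasp_force: 2.1
```

Request:
drive_tool(increments=[[0.1, 0, 0, 0, 0, 0], [0.4, 0, 0, 0, 0, 0], [0.8, 0, 0, 0, 0, 0], [1.2, 0, 0, 0, 0, 0], [1.6, 0, 0, 0, 0, 0], [2.0, 0, 0, 0, 0, 0], [2.3, 0, 0, 0, 0, 0], [2.5, 0, 0, 0, 0, 0], [2.5, 0, 0, 0, 0, 0], [2.5, 0, 0, 0, 0, 0]])

```text
clock: 24.75
ee_pos: [0.5584, 0.0174, 0.0417]
ee_rot: [180.0, -0.1, 1.5]
ft_force: [-0.5, -1.9, 5.6]
grip_width: 0.0006
grasp_force: 2.6
```

Request:
drive_tool(increments=[[0, 0, -3, 0, 0, 0], [-2, 0, -7, 0, 0, 0], [-6, 0, -9, 0, 0, 0], [-11, 0, -9, 0, 0, 0], [-15, 0, -9, 0, 0, 0], [-19, 0, -9, 0, 0, 0], [-19, 0, -9, 0, 0, 0]])

```text
clock: 25.45
ee_pos: [0.3641, 0.0135, 0.1308]
ee_rot: [-180.0, 0.2, 1.5]
ft_force: [1.2, 0.0, 0.7]
grip_width: 0.0006
grasp_force: 0.0
```

```bash
python3 - <<'E'
from h import *
f=viewer.grab_frame("top");s=monitor.state();print(s["clock"],s["ee_pos"]);cv2.imwrite("pics/ft3.png",f[:,:,::-1])
E
python3 r.py pics/ft3.png 2>/dev/null
```

```text
25.5 [0.36671407 0.01300437 0.13138113]
metal [334 195  36  18 539] -15.0 n mm 0.1 t -56.3 dir 86.0
wood [284 191  35  21 693] -20.0 n mm -4.3 t 63.0 dir 90.7
tape 281 [  0.5 109.8] 17
tape 328 [ 0.1 -1.2] 40
tape 374 [   0.2 -109.2] 25
```

Request:
drive_tool(increments=[[5, 0, 0, 0, 0, 0], [10, 0, 0, 0, 0, 0], [14, 0, 2, 0, 0, 0], [17.8, 0, 5, 0, 0, 0], [17.8, 0, 8, 0, 0, 0], [17.8, 0, 8.6, 0, 0, 0], [17.8, 0, 8.8, 0, 0, 0], [17.8, 0, 8.9, 0, 0, 0], [17.8, 0, 8.96, 0, 0, 0], [17.8, 0, 8.98, 0, 0, 0], [17.8, 0, 8.98, 0, 0, 0], [17.8, 0, 8.98, 0, 0, 0]])

```text
clock: 26.7
ee_pos: [0.546, 0.0174, 0.0419]
ee_rot: [180.0, -0.0, 1.5]
ft_force: [-0.0, -0.0, -0.4]
grip_width: 0.0002
grasp_force: 0.0
```

Request:
drive_tool(increments=[[0, 0, 0, 0, 0, 0], [0.1, 0, 0, 0, 0, 0], [0.3, 0, 0, 0, 0, 0], [0.5, 0, 0, 0, 0, 0], [0.7, 0, 0, 0, 0, 0], [0.8, 0, 0, 0, 0, 0], [0.9, 0, 0, 0, 0, 0], [0.9, 0, 0, 0, 0, 0], [0.9, 0, 0, 0, 0, 0]])

```text
clock: 27.6
ee_pos: [0.5551, 0.0175, 0.0417]
ee_rot: [180.0, -0.0, 1.5]
ft_force: [0.4, -1.8, 4.7]
grip_width: 0.0006
grasp_force: 2.6
```

Request:
drive_tool(increments=[[0, 0, -0.3, 0, 0, 0], [0, 0, -3, 0, 0, 0], [-2, 0, -7, 0, 0, 0], [-6, 0, -9, 0, 0, 0], [-11, 0, -9, 0, 0, 0], [-15, 0, -9, 0, 0, 0], [-18.7, 0, -9, 0, 0, 0], [-18.7, 0, -9, 0, 0, 0]])

```text
clock: 28.4
ee_pos: [0.3642, 0.0136, 0.131]
ee_rot: [-179.9, 0.2, 1.5]
ft_force: [0.7, -0.3, 0.8]
grip_width: 0.0007
grasp_force: 0.0
```

```bash
python3 - <<'E'
from h import *
f=viewer.grab_frame("top");s=monitor.state();print(s["clock"],s["ee_pos"]);cv2.imwrite("pics/ft4.png",f[:,:,::-1])
E
python3 r.py pics/ft4.png 2>/dev/null
python3 - <<'E'
import cv2,numpy as np
for n in("ft","ft3","ft4"):
    f=cv2.imread(f"pics/{n}.png")[:,:,::-1].astype(int);R=100*(f[...,0]-f[...,2])/f.sum(2).clip(1)
    print(n,[(c,round(np.interp(0,[0,1],[0,1])+np.where(R[184:225,c:c+3].mean(1)>19)[0].min()+184),int(np.where(R[184:225,c:c+3].mean(1)>19)[0].max()+184)) for c in(286,293,300,307,314)])
E
```

```text
28.45 [0.36663744 0.01316081 0.13156902]
metal [334 195  36  18 540] -15.0 n mm 0.2 t -56.3 dir 86.0
wood [284 189  35  21 688] -20.0 n mm 0.5 t 63.5 dir 90.5
tape 281 [ -0.2 109.7] 17
tape 328 [ 0.3 -1.3] 41
tape 374 [   0.4 -109.3] 26
ft [(286, 197, 216), (293, 197, 216), (300, 197, 216), (307, 197, 216), (314, 197, 217)]
ft3 [(286, 191, 210), (293, 191, 210), (300, 191, 211), (307, 191, 211), (314, 191, 210)]
ft4 [(286, 189, 208), (293, 189, 208), (300, 189, 208), (307, 189, 209), (314, 189, 209)]
```

```bash
python3 -c "
from workcell import order
print(order.hand_in())"
```

```text
the job is handed in; nothing more can be done
None
```

I rolled both rollers onto the start line and handed the job in at about 28.5 s, with the middles within about 1 mm of the tape's centre. The metal roller lies along the line, but the wood roller is still about 4.5° off parallel. That skew was there from the start, and twisting the fingertip during one stroke didn't fix it. In that stroke and the next the wood roller moved less than half as far as the fingertip, so the fingertip may have slipped on its top. One press on the metal roller also briefly reached about 33 N, well over the 2 to 5 N meant for rolling.

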